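# Dress a gearcase sealing face and close it up

## Robot

A 6-joint arm with a two-finger parallel gripper is mounted at the origin on the work surface. World frame = base frame: x ahead of the robot, y to its left, z up, the work surface at z = 0. Lengths are in m, angles in rad, forces in N, time in s.
With the tool pointing down it reaches from about 0.35 to 0.875 m from the base axis. Payload 15.5 kg.
Tool frame: the origin (TCP) lies on the mounting face of the last link; the fingertips stand 173 mm ahead of it and the grasp point (between the pads) lies 155 mm ahead of it; z points along the fingers, y is the line along which they close (so a half turn about z gives the same grasp; the last joint's range is limited). The gripper opens to 85 mm and grips with 20 to 120 N. Pads are 22 mm wide; open, the fingers measure 114 mm over their backs; the gripper's body (76 mm by 85 mm) begins 54 mm behind the grasp point. The pads swing forward as they close: fully open they stand 13 mm farther back than shut.
Start: joints at [-0.096, 0.494, 1.345, -0, 1.302, -0.096], TCP at [0.625, 0, 0.405] pointing down, gripper open.
Joint ranges: [-2.91, 2.91], [-0.82, 2.16], [0.22, 2.67], [-1.22, 4.37], [0.12, 2.79], [-3.08, 3.08]. Speed limits (rad/s): [1.89, 1.89, 2.57, 3.01, 3.01, 3.01].

## Interface

Orientations are given as a unit quaternion [w, x, y, z].
In Python, from plant import r gives the robot as it stands. The module is installed in compiled form; this text tells all that it offers.
- The arm moves only by the shell command python3 -m pendant 'ROWS' [OPENING]. ROWS is JSON, a list that holds one entry, the list of rows, each a list of 6 numbers: the shift along the tool's x, y, z each as a share of 0.025 m, from -1 to 1, then the turn, a rotation vector about the tool's x, y, z each as a share of 0.08 rad, from -1 to 1. A call has 1 to 20 rows; each row shifts and turns the commanded pose from where the row before left it, along the tool's axes as they then stand; what a row does not reach is not made up. A row lasts 1/12 s, in which the tool goes at most 41.7 mm and 7.16 degrees, less where a joint would pass 70% of its speed; a pose out of reach is approached as far as the arm can. A call with a number of a shift or a turn outside -1 to 1 is refused whole. A call with a gripper value outside its range is refused whole. OPENING is the closure, from 0 (fully open) to 1 (shut), set as the call begins (- or left out, the last holds). The fingers move at their own pace and stop on an object; the grip force is fixed at half the most. Time passes only in rows, so rows that do not move let the fingers close. It gives the time, the measured TCP pose, the force, the opening and the grip force at its end, in the units of the state.
- r.state(): the state, without advancing time (a new reading comes with each control period).
- r.get_image(name): name is "scene" or "side" or "wrist"; returns the picture (400x640x3 uint8, red, green, blue); there is no depth.
- r.camera_info(name): a dict with "intrinsics" (3x3 intrinsics, pixels), "dist_coeffs" ([k1, k2, p1, p2, k3] as OpenCV has them; the pictures are not rectified), "R" (3x3) and "t" (3): a world point X has camera coordinates R X + t. Camera axes: x right, y down, z forward; pixel columns grow to the right and rows downward; lengths in m; the calibration is good to about 2 mm. A picture is of the moment at which its call begins: read the wrist's pose just before it. camera_info takes no time and is no camera call; for the wrist camera it gives the pose at the moment of the call.
- r.sign_off(): hands the job in; it is judged then, once.
Trained networks look in the newest picture that a camera, given by its name, has taken for a name from the list of things; names that differ only in an ending like _2 or _b are one class to them, and where a whole thing is asked for, a point or a joint stands for the part that bears it (a point fixed in the world has none). Each returns a list of dicts, best first, with "p" (0 to 1); they miss things now and then, are a little off and sometimes report something else, mostly with a low value. They report only what shows in the picture. A call takes as long as a camera call. They do not tell look-alikes from the thing itself.
- r.trace(camera, target): "pixels" (400x640 bool, what is visible of it) and "rect" ([centre column, centre row, width, height] in pixels, round what is visible of it).
- r.landmark_of(camera, target): "location" ([row, column] in pixels: a listed point, or the origin of a listed thing).
The state is a dict: "clock": time; "q": joint angles; "joint_vel": joint speeds; "joint_efforts": joint torques, N m; "ee_pos": TCP position; "ee_rot": TCP orientation; "contact_force": force on the tool from outside, world axes, zero at the start; "torque": the same for the moment, N m; "opening": finger opening in m; "finger_force": force on a finger pad.
Only numpy, scipy, OpenCV 4.12 (cv2) and the standard library are available. Lean on these libraries where they do the work, as an engineer would, in place of code of your own. Each camera call takes 0.05 s, during which the arm holds its last target. There are 200 camera calls.

## Task

Take the dressing stone by its wooden grip and rub it, lying flat and lengthwise on the gearcase's sealing face, from the face's left end to its right end and back to the left (left as seen from the robot), pressing steadily so that the sprung cradle sinks part of the way but not down to its stop. After that, stand all the bearing caps from the bench (there are two to four) upright on their feet on the floor of the gearcase. Finish with the stone lying back flat in its tray and the cover folded fully shut, and do not disturb the pressure gauge, the loose socket or the little oil bottle.

Things in the scene. Friction and masses are not known exactly. Their poses are not given: they have to be found in the camera images.
- cradle: fixed grey base plate 150 x 200 x 12 on the bench, which carries the aluminium gearcase (136 deep in x, 242 long in y) on a vertical spring cushion. Origin: centre of the plate's underside on the bench. Its x points away from the robot (within 0.2 rad of world x), y to the left. The gearcase's floor top stands 38 above the bench and its rim 88 (unpressed)
- gearcase (a joint): how far the gearcase is pressed down on its cushion, m: 0 at rest against the top stop, 0.012 at the bottom stop. Starts to sink at about 8 N of downward force, then 0.8 N per mm. For rubbing, keep it between 0.001 and 0.011 (about 0.006 is best)
- face (a point): centre of the sealing face: the flat top of the near flange, 36 wide (x) x 242 long (y), level; axes as the cradle's, z up. Sinks with the gearcase. With the stone's end flush with the face's left end the stone's centre is at y = +0.076 from here, at the right end -0.076; rub at least from +0.060 to -0.060 and back with the stone centred across the flange
- case_floor (a point): centre of the gearcase's inside floor, 92 wide (x) x 230 long (y); axes as the cradle's. Walls rise 50 above it: the near wall, whose outward flange is the sealing face, end walls 6 thick, far wall 8 thick. Sinks with the gearcase
- hinge (a point): middle of the cover's hinge line, on the outer top edge of the far wall; the hinge runs along the cradle's y
- cover (a joint): angle of the flat grey cover, rad: 0 shut flat on the rim and sealing face, 1.57 upright, grows as it opens; starts at 1.65 to 1.95, leaning away from the robot. The cover is a plate 136 (from hinge to free edge) x 242 x 8 thick; the 8 mm are on its outer side (top when shut, far side when open). The hinge is stiff and stays where left; moving it takes about 3 to 5 N at the free edge
- stone: dressing stone: grey abrasive block 90 long (its x) x 36 wide (its y) x 20 high, with a wooden grip 70 x 24 (along its y) on top, from 20 to 58 above the underside; 350 g. Origin: centre of the underside, z up
- tray: fixed black open tray 100 (x) x 155 (y) x 14 high, walls and floor 4 thick, on the bench at the left or right near the robot; the stone starts in it, lying along the tray's y. Origin: centre of its underside
- cap1: bearing cap, one of up to four alike (some may be absent): dark steel block 66 long (its x) x 28 wide (its y) x 26 high, 120 g; the middle 40 mm of its length is full height, with a black bore mark on both sides, the two end feet are 12 high. Origin: centre of its underside. Starts standing upright on the bench beside the gearcase, on either side; z is up when upright
- cap2: bearing cap, one of up to four alike (some may be absent): dark steel block 66 long (its x) x 28 wide (its y) x 26 high, 120 g; the middle 40 mm of its length is full height, with a black bore mark on both sides, the two end feet are 12 high. Origin: centre of its underside. Starts standing upright on the bench beside the gearcase, on either side; z is up when upright
- cap3: bearing cap, one of up to four alike (some may be absent): dark steel block 66 long (its x) x 28 wide (its y) x 26 high, 120 g; the middle 40 mm of its length is full height, with a black bore mark on both sides, the two end feet are 12 high. Origin: centre of its underside. Starts standing upright on the bench beside the gearcase, on either side; z is up when upright
- cap4: bearing cap, one of up to four alike (some may be absent): dark steel block 66 long (its x) x 28 wide (its y) x 26 high, 120 g; the middle 40 mm of its length is full height, with a black bore mark on both sides, the two end feet are 12 high. Origin: centre of its underside. Starts standing upright on the bench beside the gearcase, on either side; z is up when upright
- gauge: round pressure gauge lying face up, 90 diameter x 35 high, beyond the gearcase. Not to be disturbed
- socket: loose steel socket standing upright, 34 diameter x 60 high, among the caps. Not to be disturbed
- oil: little yellow oil bottle with red cap, 40 diameter x 85 high, among the caps. Not to be disturbed
Things that resemble listed ones, but are neither listed nor needed, are in the scene too. Of the things like the stone, leave any that is blue; of the rest the smaller one is meant. Leave any green look-alike of the cap4 alone.

How it is judged:
By the outcome, as a careful person would: the job done as asked, in the order asked, and still so for the second after the job is handed in, with the robot touching nothing.
Of cap1, cap2, cap3, cap4 only 2 to 4 are there at a start; the rules pass over those that are not, and their reading is None.
At some moment in a run one of cap1, cap2, cap3, cap4, stone may be knocked a few centimetres aside while the robot is not near it.
Once in a run the grip may slacken for a moment while it holds something.
It also fails if it takes over 210 s, if anything falls off the work surface, if the arm or the gripper's body presses on something with over 40 N, if the wrist force passes 120 N, or if a joint passes its speed limit or range.

## Working session

There is one attempt and no reset: what is moved stays moved. The work goes in short steps, Python scripts to look and compute and a shell command to move; the robot and the scene stay as the last step left them, time stands still between calls to the robot, and variables do not carry over. Pictures are saved under pics/ and viewed, at most 14 in all, crops included, and the job is handed in when it is done.

```bash
mkdir -p pics; cat > h.py <<'E'
import numpy as np, cv2
from plant import r
from scipy.spatial.transform import Rotation as Ro
def shot(cam,name=None):
    im=r.get_image(cam)
    if name: cv2.imwrite(f'pics/{name}.png',cv2.cvtColor(im,cv2.COLOR_RGB2BGR))
    return im
def ray(cam,uv,ci=None):
    ci=ci or r.camera_info(cam); K=np.array(ci['intrinsics']);d=np.array(ci['dist_coeffs'])
    p=cv2.undistortPoints(np.array([[uv]],float),K,d)[0,0]
    R=np.array(ci['R']);t=np.array(ci['t'])
    return -R.T@t, R.T@np.array([p[0],p[1],1])
def at_z(cam,uv,z,ci=None):
    o,d=ray(cam,uv,ci); return o+d*(z-o[2])/d[2]
def proj(cam,X,ci=None):
    ci=ci or r.camera_info(cam)
    return cv2.projectPoints(np.array(X,float).reshape(-1,3),cv2.Rodrigues(np.array(ci['R']))[0],np.array(ci['t'],float),np.array(ci['intrinsics']),np.array(ci['dist_coeffs']))[0][:,0]
E
python3 - <<'E'
from h import *
np.set_printoptions(precision=3,suppress=True)
print(r.state())
a=[shot(c,c+'0') for c in('scene','side','wrist')]
for c in('scene','side','wrist'):
    o,d=ray(c,(320,200)); print(c,o,d)
    for t in('stone','tray','cap1','face','case_floor','hinge','cradle','gauge','socket','oil'):
        for L in r.landmark_of(c,t)[:6]:
            if L['p']>.2:
                rr,cc=L['location']; print(c,t,round(L['p'],2),int(cc),int(rr),at_z(c,(cc,rr),{'face':.088,'case_floor':.038,'hinge':.088,'stone':.004}.get(t,0))[:2])
E
```

```text
{'clock': 0.0, 'q': array([-0.096,  0.494,  1.346, -0.   ,  1.303, -0.095]), 'joint_vel': array([ 0.001, -0.001,  0.003, -0.002,  0.   , -0.   ]), 'joint_efforts': array([ -0.003, -88.216, -38.387,  -0.   ,   0.01 ,   0.   ]), 'ee_pos': array([0.625, 0.   , 0.404]), 'ee_rot': array([-0.   ,  0.707,  0.707, -0.   ]), 'contact_force': array([-0.067, -0.617,  0.126]), 'torque': array([0.061, 0.03 , 0.02 ]), 'finger_force': 0.0, 'opening': 0.08577057607644828}
scene [ 0.957 -0.546  0.621] [-0.535  0.604 -0.59 ]
scene stone 0.79 323 151 [0.222 0.306]
scene stone 0.77 359 157 [0.341 0.349]
scene stone 0.49 395 145 [0.39  0.498]
scene tray 0.9 364 165 [0.381 0.323]
scene tray 0.65 409 202 [0.592 0.242]
scene cap1 0.9 231 342 [ 0.563 -0.358]
scene cap1 0.79 151 331 [ 0.428 -0.446]
scene cap1 0.71 366 225 [0.56  0.082]
scene cap1 0.45 411 202 [0.596 0.246]
scene face 0.91 316 210 [ 0.493 -0.036]
scene case_floor 0.83 339 234 [ 0.553 -0.023]
scene hinge 0.64 366 224 [ 0.613 -0.005]
scene cradle 0.74 337 245 [ 0.55  -0.025]
scene gauge 0.97 400 266 [0.702 0.013]
scene oil 0.85 289 324 [ 0.619 -
[... 437 characters left out ...]
ide case_floor 0.78 351 222 [ 0.555 -0.014]
side hinge 0.69 372 210 [ 0.605 -0.015]
side cradle 0.81 346 238 [ 0.543 -0.036]
side gauge 0.69 405 224 [0.707 0.007]
side socket 0.58 329 166 [0.513 0.238]
side oil 0.67 384 315 [ 0.615 -0.263]
wrist [0.626 0.075 0.374] [ 0.016 -0.28  -0.96 ]
wrist cap1 0.64 213 352 [ 0.498 -0.236]
wrist cap1 0.64 245 198 [ 0.549 -0.032]
wrist face 0.86 165 225 [ 0.497 -0.031]
wrist case_floor 0.88 244 199 [ 0.557 -0.022]
wrist case_floor 0.57 388 165 [0.698 0.012]
wrist hinge 0.83 301 202 [ 0.615 -0.01 ]
wrist cradle 0.85 242 195 [ 0.546 -0.028]
wrist gauge 0.63 388 161 [0.705 0.009]
wrist gauge 0.56 308 368 [ 0.619 -0.262]
wrist oil 0.71 306 368 [ 0.615 -0.262]
```

View pics/scene0.png

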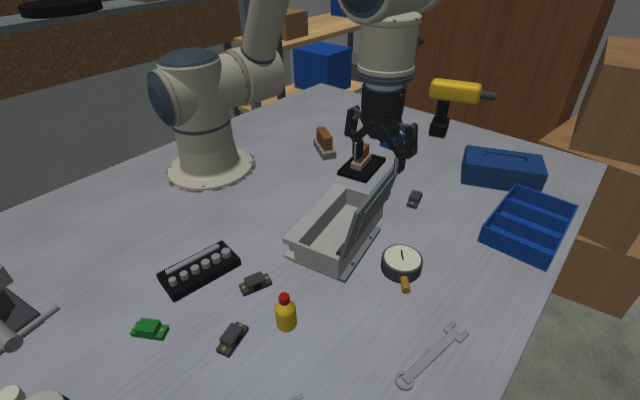

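View pics/side0.png

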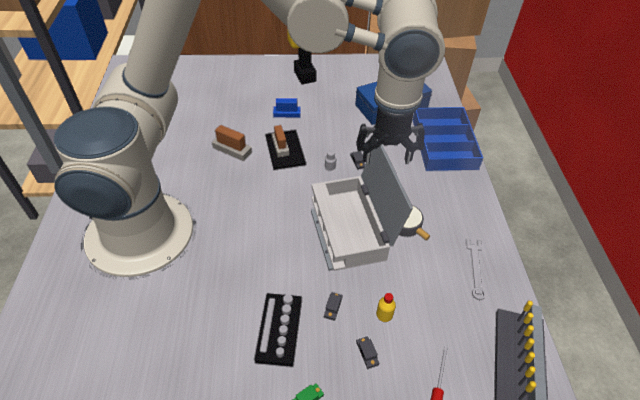

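The stone candidates in the side view are grey in the tray (281,147), a larger grey one outside the tray (233,150), and blue (284,117). The one in the tray fits, being the smaller non-blue one. Caps are at side (333,305), (368,352) and (358,160), and the green look-alike is at (309,393). I'll move over the tray, which also clears the view, and then confirm.

```bash
python3 -m pendant '[[[1,-0.8,0,0,0,0],[1,-0.8,0,0,0,0],[1,-0.8,0,0,0,0],[1,-0.8,0,0,0,0],[1,-0.8,0,0,0,0],[1,-0.8,0,0,0,0],[1,-0.8,0,0,0,0],[1,-0.8,0,0,0,0],[1,-0.8,0,0,0,0],[1,-0.8,0,0,0,0],[1,-0.8,0,0,0,0],[1,-0.8,0,0,0,0],[0.4,-0.4,0,0,0,0],[0,0,0,0,0,0],[0,0,0,0,0,0]]]' 0
cat >> h.py <<'E'
def maskyaw(cam,m,z,ci=None):
    """long-axis yaw & centre of minAreaRect of mask projected on plane z"""
    ci=ci or r.camera_info(cam)
    c=max(cv2.findContours(m.astype(np.uint8),cv2.RETR_EXTERNAL,cv2.CHAIN_APPROX_NONE)[0],key=cv2.contourArea)[:,0]
    P=np.array([at_z(cam,p,z,ci)[:2] for p in c],np.float32)
    (cx,cy),(w,h),a=cv2.minAreaRect(P*1000); a=np.radians(a)
    if w<h: a+=np.pi/2; w,h=h,w
    return cx/1000,cy/1000,w,h,((a+np.pi/2)%np.pi)-np.pi/2
E
python3 - <<'E'
from h import *
np.set_printoptions(precision=3,suppress=True)
print(r.state()['ee_pos'])
w=shot('wrist');ci=r.camera_info('wrist');s=shot('side')
for t,z in(('stone',.058),('tray',.014)):
  for L in r.trace('wrist',t)[:3]: print(t,L['p'],L['rect'],maskyaw('wrist',L['pixels'],z,ci))
for L in r.landmark_of('wrist','stone')[:3]: print(L['p'],L['location'],at_z('wrist',L['location'][::-1],.004,ci))
for t in('cap1','socket'):
  for L in r.landmark_of('side',t):
    if L['p']>.25: print(t,L['p'],L['location'],at_z('side',L['location'][::-1],0))
c=cv2.resize(s[90:190,200:400],None,fx=3,fy=3,interpolation=cv2.INTER_CUBIC)
v=np.vstack([c,cv2.resize(w,(480,300)).__class__ and np.pad(cv2.resize(w,(480,300)),((0,0),(0,120),(0,0)))])
cv2.imwrite('pics/c1.png',v[...,::-1])
E
```

```text
clock: 2.9
ee_pos: [0.3745, 0.3105, 0.4048]
ee_rot: [0.0, 0.706, 0.708, 0.0]
contact_force: [-0.5, -0.0, -0.6]
opening: 0.0855
finger_force: 0.0
[0.375 0.31  0.405]
stone 0.92 [305.6, 158.1, 57.5, 91.3] (0.3680837097167969, 0.32988983154296875, 82.0948486328125, 33.498756408691406, np.float64(-1.3478836682190276))
stone 0.91 [150.9, 169.8, 144.9, 104.3] (0.22952430725097656, 0.3180890197753906, 116.15406799316406, 65.55561828613281, np.float64(-0.5708384596463425))
stone 0.72 [521.5, 221.5, 42.0, 55.8] (0.5737831420898437, 0.27276235961914064, 59.750980377197266, 35.12181091308594, np.float64(-1.318306667731635))
tray 0.72 [315.9, 168.3, 118.5, 159.3] (0.381419677734375, 0.3088446044921875, 156.57945251464844, 101.52184295654297, np.float64(-1.3854624025176725))
0.77 [165.0, 169.1] [0.222 0.316 0.004]
0.62 [159.5, 304.7] [0.366 0.322 0.004]
cap1 0.88 [306.7, 334.3] [ 0.498 -0.236  0.   ]
cap1 0.78 [351.8, 369.9] [ 0.57  -0.349  0.   ]
cap1 0.44 [160.3, 356.4] [0.597 0.261 0.   ]
socket 0.45 [165.9, 330.6] [0.517 0.239 0.   ]
```

View pics/c1.png

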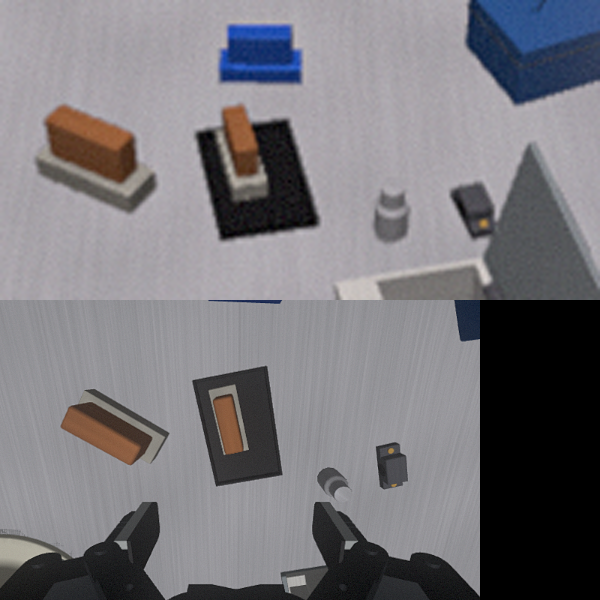

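The crop confirms it: the stone in the tray is the small one, and the brown grip is large on the outside one. There are three dark caps, and the socket stands near (0.517,0.239).

```bash
python3 -m pendant '[[[0.5,-0.3,1,0,0,0],[0,0,1,0,0,-0.8],[0,0,1,0,0,-0.8],[0,0,1,0,0,-0.8],[0,0,0,0,0,0]]]' 0
cat >> h.py <<'E'
def fit(mask,zt,w,l,ci,n=0):
    """fit top rectangle? returns minarea of mask on z"""
    return maskyaw('wrist',mask,zt,ci)
def brown(im):
    h=cv2.cvtColor(im,cv2.COLOR_RGB2HSV); m=((h[...,0]>5)&(h[...,0]<20)&(h[...,1]>100)).astype(np.uint8)
    return m
E
python3 - <<'E'
from h import *
from scipy.optimize import least_squares, minimize
np.set_printoptions(precision=3,suppress=True)
s=r.state();print(s['ee_pos'],s['ee_rot'])
w=shot('wrist','w2');ci=r.camera_info('wrist')
m=brown(w); n,lab,st,cen=cv2.connectedComponentsWithStats(m)
for i in range(1,n):
    if st[i,4]>150: print(i,st[i],cen[i])
# render-fit box hull of grip (z .024-.062) to mask
k=[i for i in range(1,n) if st[i,4]>150]
k=min(k,key=lambda i:np.linalg.norm(np.array(at_z('wrist',cen[i],.05,ci))[:2]-[.368,.325]))
M=(lab==k).astype(np.uint8)
def cost(p):
    c,s_=np.cos(p[2]),np.sin(p[2])
    X=[[p[0]+c*a-s_*b,p[1]+s_*a+c*b,z] for a in(-.035,.035) for b in(-.012,.012) for z in(.024,.062)]
    h=cv2.convexHull(proj('wrist',X,ci).astype(np.float32))
    im=np.zeros(M.shape,np.uint8); cv2.fillConvexPoly(im,np.round(h*16).astype(np.int32),1,shift=4)
    return float((im!=M).sum())
best=min((minimize(cost,[.367,.324,y],method='Nelder-Mead',options=dict(initial_simplex=[[.367,.324,y],[.372,.324,y],[.367,.330,y],[.367,.324,y+.1]])) for y in(1.7,1.76,1.85)),key=lambda o:o.fun)
print(best.x,best.fun,M.sum())
E
```

```text
clock: 3.67
ee_pos: [0.3668, 0.3216, 0.3013]
ee_rot: [-0.001, 0.635, 0.773, -0.003]
contact_force: [-1.2, -0.8, -0.6]
opening: 0.0856
finger_force: 0.0
[0.367 0.322 0.301] [-0.001  0.635  0.773 -0.003]
1 [    0   117   160   139 11681] [ 72.415 181.499]
2 [ 296  153   39  113 3981] [315.289 210.1  ]
[0.368 0.324 1.781] 439.0 3981
```

```bash
python3 -m pendant '[[[0.1,0,0.9,0,0,-0.2],[0,0,0.9,0,0,0],[0,0,0.9,0,0,0],[0,0,0.8,0,0,0],[0,0,0.35,0,0,0],[0,0,0,0,0,0]]]' 0 && python3 -m pendant '[[[0,0,0,0,0,0],[0,0,0,0,0,0],[0,0,0,0,0,0],[0,0,0,0,0,0],[0,0,0,0,0,0],[0,0,0,0,0,0],[0,0,0,0,0,0],[0,0,0,0,0,0]]]' 1
python3 - <<'E'
from h import *
from scipy.optimize import minimize
np.set_printoptions(precision=3,suppress=True)
s=r.state();print(s['ee_pos'],s['ee_rot'],2*np.arctan2(s['ee_rot'][2],s['ee_rot'][1]),s['opening'],s['finger_force'])
for cam in('scene','side'):
    im=shot(cam)
    for t,z in(('face',.088),('case_floor',.038),('hinge',.088),('gearcase',0)):
        try:
            for L in r.landmark_of(cam,t)[:2]: print(cam,t,L['p'],at_z(cam,L['location'][::-1],z))
        except Exception as e: print(e)
s0=cv2.imread('pics/side0.png')
c=cv2.resize(s0[160:275,290:430],None,fx=5,fy=5,interpolation=cv2.INTER_CUBIC); cv2.imwrite('pics/c2.png',c)
E
```

```text
clock: 4.22
ee_pos: [0.3673, 0.3249, 0.2081]
ee_rot: [-0.0, 0.631, 0.776, -0.001]
contact_force: [-1.2, 0.5, 0.9]
opening: 0.0852
finger_force: 0.0
clock: 4.88
ee_pos: [0.3671, 0.325, 0.209]
ee_rot: [0.0, 0.63, 0.777, 0.0]
contact_force: [-1.2, -2.0, 10.6]
opening: 0.0231
finger_force: 60.0
[0.367 0.325 0.209] [0.    0.63  0.777 0.   ] 1.778739788855771 0.02308145042408203 60.02805769443512
scene face 0.78 [ 0.49  -0.042  0.088]
scene face 0.65 [ 0.603 -0.089  0.088]
scene case_floor 0.63 [ 0.554 -0.022  0.038]
scene hinge 0.92 [ 0.613 -0.012  0.088]
it knows: cap, case_floor, cradle, face, gauge, hinge, oil, socket, stone, tray
side face 0.91 [ 0.504 -0.029  0.088]
side case_floor 0.71 [ 0.558 -0.018  0.038]
side hinge 0.73 [ 0.604 -0.011  0.088]
it knows: cap, case_floor, cradle, face, gauge, hinge, oil, socket, stone, tray
```

View pics/c2.png

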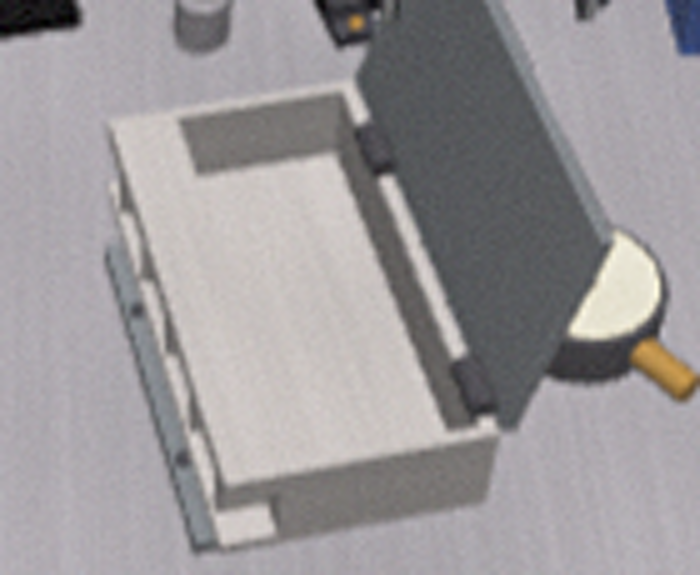

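The crop shows the gearcase rim's near-left corner at side (312,184), near-right at (334.4,257.6), and far-right at (389.4,246).

```bash
python3 - <<'E'
from h import *
np.set_printoptions(precision=4,suppress=True)
a,b,c=[at_z('side',p,.088) for p in((312,184.4),(334.4,257.6),(389.4,246))]
print(a,b,c,np.linalg.norm(a-b),np.linalg.norm(b-c)); d=a-b
print('yaw',np.arctan2(-d[0],d[1]),np.arctan2((c-b)[1],(c-b)[0]))
for th in [np.arctan2(-d[0],d[1])]:
    ex=np.array([np.cos(th),np.sin(th),0]); print('face centre',(a+b)/2+.018*ex, 'floor',(a+b)/2+ex*(.036+.046))
E
```

```text
[0.4554 0.08   0.088 ] [ 0.5001 -0.1571  0.088 ] [ 0.6336 -0.1274  0.088 ] 0.24127987941683768 0.13669363300622817
yaw 0.18652934827400652 0.21944751777366406
face centre [ 0.4955 -0.0352  0.088 ] floor [ 0.5584 -0.0234  0.088 ]
```

```bash
python3 -m pendant '[[[0,0,-0.5,0,0,0],[0,0,-0.8,0,0,0],[0,0,-1,0,0,0],[0,0,-1,0,0,0],[0,0,-1,0,0,0],[0,0,-1,0,0,0],[0,0,0,0,0,0],[0,0,0,0,0,0]]]' 1
```

```text
clock: 5.95
ee_pos: [0.3671, 0.325, 0.3419]
ee_rot: [0.0, 0.63, 0.777, 0.001]
contact_force: [0.1, -0.1, -3.5]
opening: 0.0229
finger_force: 60.1
```

```bash
python3 -m pendant '[[[-0.95,0.16,0,0,0,0],[-0.95,0.16,0,0,0,0],[-0.95,0.16,0,0,0,0],[-0.95,0.16,0,0,0,0],[-0.95,0.16,0,0,0,0],[-0.95,0.16,0,0,0,0],[-0.95,0.16,0,0,0,0],[-0.95,0.16,0,0,0,0],[-0.95,0.16,0,0,0,0],[-0.95,0.16,0,0,0,0],[-0.95,0.16,0,0,0,0],[-0.95,0.16,0,0,0,0],[-0.95,0.16,0,0,0,0.22],[0,0,0,0,0,0],[0,0,0,0,0,0],[0,0,0,0,0,0]]]' 1
python3 - <<'E'
from h import *
np.set_printoptions(precision=4,suppress=True)
s=r.state();print(s['ee_pos'],s['ee_rot'],2*np.arctan2(s['ee_rot'][2],s['ee_rot'][1]))
w=shot('wrist');sc=shot('scene')
ci=r.camera_info('wrist')
# overlay gearcase rim guess
for im,cam in((w,'wrist'),(sc,'scene')):
    th=.19;R=np.array([[np.cos(th),-np.sin(th)],[np.sin(th),np.cos(th)]]);f=np.array([.4955,-.0352])
    for X in([[-.018,-.121],[-.018,.121],[.018,.121],[.018,-.121]],[[.018,-.115],[.018,.115],[.11,.115],[.11,-.115]]):
        P=[np.append(f+R@x,.088) for x in X]
        cv2.polylines(im,[np.round(proj(cam,P)*16).astype(np.int32)],True,(255,0,0),1,cv2.LINE_AA,4)
c=cv2.resize(sc[160:290,260:420],(640,520),interpolation=cv2.INTER_CUBIC)
cv2.imwrite('pics/c3.png',c[...,::-1]);cv2.imwrite('pics/w3.png',w[...,::-1])
E
```

```text
clock: 7.28
ee_pos: [0.4811, 0.0338, 0.3399]
ee_rot: [-0.001, 0.637, 0.771, -0.001]
contact_force: [0.5, 0.2, -2.3]
opening: 0.0227
finger_force: 65.1
[0.4811 0.0338 0.3399] [-0.001   0.6368  0.771  -0.0006] 1.7608810242313746
```

View pics/c3.png

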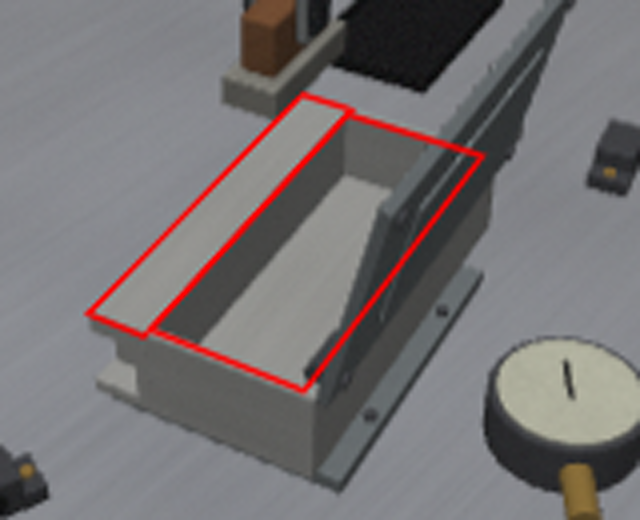

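View pics/w3.png

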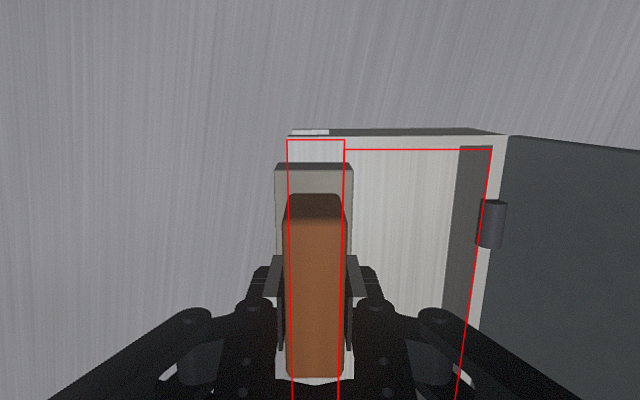

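Overlay agrees within about 2 mm, and the stone is aligned with the flange (stone columns 275–353, face 287–344). Lowering now.

```bash
python3 -m pendant '[[[0.04,0.1,0.6,0,0,0],[0,0,0.6,0,0,0],[0,0,0.4,0,0,0],[0,0,0,0,0,0],[0,0,0,0,0,0]]]' 1;  for i in 1 2 ; do python3 -m pendant '[[[0,0,0.08,0,0,0],[0,0,0.08,0,0,0],[0,0,0,0,0,0],[0,0,0,0,0,0]]]' 1; done
```

```text
clock: 7.8
ee_pos: [0.4836, 0.0357, 0.3007]
ee_rot: [-0.001, 0.636, 0.771, -0.0]
contact_force: [-0.3, -0.5, -2.7]
opening: 0.0225
finger_force: 65.1
clock: 8.13
ee_pos: [0.484, 0.0351, 0.2972]
ee_rot: [0.0, 0.637, 0.771, 0.0]
contact_force: [-0.7, -0.1, -2.6]
opening: 0.0231
finger_force: 65.2
clock: 8.47
ee_pos: [0.484, 0.035, 0.2931]
ee_rot: [0.0, 0.637, 0.771, 0.0]
contact_force: [-1.2, 0.1, 2.7]
opening: 0.0227
finger_force: 66.0
```

```bash
for i in 1 2 ; do python3 -m pendant '[[[0,0,0.06,0,0,0],[0,0,0.06,0,0,0],[0,0,0,0,0,0],[0,0,0,0,0,0]]]' 1; done
```

```text
clock: 8.8
ee_pos: [0.484, 0.035, 0.2902]
ee_rot: [0.0, 0.637, 0.771, 0.0]
contact_force: [-1.2, -0.7, 7.9]
opening: 0.0232
finger_force: 66.7
clock: 9.13
ee_pos: [0.484, 0.035, 0.2873]
ee_rot: [0.0, 0.637, 0.771, 0.0]
contact_force: [-1.8, -0.6, 9.2]
opening: 0.0229
finger_force: 67.0
```

```bash
python3 -m pendant '[[[-0.4,0,0,0,0,0],[-0.4,0,0,0,0,0],[-0.4,0,0,0,0,0],[-0.4,0,0,0,0,0]]]' 1;python3 -m pendant '[[[-0.4,0,0,0,0,0],[-0.4,0,0,0,0,0],[-0.4,0,0,0,0,0]]]' 1
```

```text
clock: 9.47
ee_pos: [0.4917, -0.0042, 0.2874]
ee_rot: [0.0, 0.637, 0.771, 0.001]
contact_force: [-2.1, 7.8, 10.2]
opening: 0.0229
finger_force: 67.1
clock: 9.72
ee_pos: [0.4973, -0.0337, 0.2874]
ee_rot: [0.0, 0.637, 0.771, 0.001]
contact_force: [-2.3, 7.6, 9.9]
opening: 0.0228
finger_force: 67.1
```

```bash
python3 -m pendant '[[[-0.4,0,0,0,0,0],[-0.4,0,0,0,0,0],[-0.4,0,0,0,0,0],[-0.4,0,0,0,0,0],[-0.4,0,0,0,0,0],[-0.4,0,0,0,0,0],[-0.4,0,0,0,0,0],[0,0,0,0,0,0],[0,0,0,0,0,0]]]' 1
python3 - <<'E'
from h import *
w=shot('wrist');ci=r.camera_info('wrist')
cv2.imwrite('pics/w4.png',cv2.resize(w,(480,300))[...,::-1])
E
```

```text
clock: 10.47
ee_pos: [0.5108, -0.1033, 0.2875]
ee_rot: [0.001, 0.637, 0.771, -0.0]
contact_force: [-1.1, -7.0, 9.8]
opening: 0.0234
finger_force: 66.9
```

View pics/w4.png

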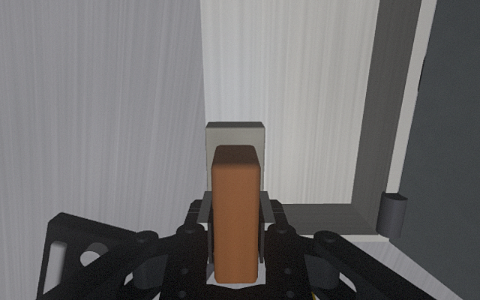

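```bash
python3 -m pendant '[[[0.4,0,0,0,0,0],[0.4,0,0,0,0,0],[0.4,0,0,0,0,0],[0.4,0,0,0,0,0],[0.4,0,0,0,0,0],[0.4,0,0,0,0,0],[0.4,0,0,0,0,0]]]' 1; python3 -m pendant '[[[0.4,0,0,0,0,0],[0.4,0,0,0,0,0],[0.4,0,0,0,0,0],[0.4,0,0,0,0,0],[0.4,0,0,0,0,0],[0.4,0,0,0,0,0],[0.4,0,0,0,0,0],[0,0,0,0,0,0],[0,0,0,0,0,0]]]' 1
```

```text
clock: 11.1
ee_pos: [0.4979, -0.0338, 0.2877]
ee_rot: [0.002, 0.637, 0.771, 0.0]
contact_force: [1.5, -7.3, 9.9]
opening: 0.0229
finger_force: 66.9
clock: 11.85
ee_pos: [0.4843, 0.0358, 0.2876]
ee_rot: [0.001, 0.636, 0.771, 0.001]
contact_force: [0.6, 7.2, 9.3]
opening: 0.0228
finger_force: 66.9
```

```bash
python3 -m pendant '[[[0,0,-0.5,0,0,0],[0,0,-0.9,0,0,0],[0,0,-0.9,0,0,0],[0.97,-0.17,0,0,0,0],[0.97,-0.17,0,0,0,0],[0.97,-0.17,0,0,0,0],[0.97,-0.17,0,0,0,0],[0.97,-0.17,0,0,0,0],[0.97,-0.17,0,0,0,0],[0.97,-0.17,0,0,0,0],[0.97,-0.17,0,0,0,0],[0.97,-0.17,0,0,0,0],[0.97,-0.17,0,0,0,0],[0.97,-0.17,0,0,0,0],[0.97,-0.17,0,0,0,0],[0,0,0,0,0,0],[0,0,0,0,0,0],[0,0,0,0,0,0]]]' 1
python3 - <<'E'
from h import *
w=shot('wrist')
cv2.imwrite('pics/w5.png',cv2.resize(w,(480,300))[...,::-1])
E
```

```text
clock: 13.35
ee_pos: [0.3787, 0.3109, 0.3443]
ee_rot: [0.0, 0.636, 0.771, -0.0]
contact_force: [-0.4, 0.9, -3.2]
opening: 0.023
finger_force: 65.2
```

View pics/w5.png

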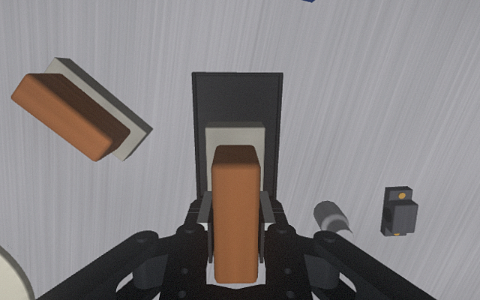

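Centred over the tray. Lowering from 0.344 to 0.209, softly at the end.

```bash
python3 -m pendant '[[[0,0,0.8,0,0,0],[0,0,0.9,0,0,0],[0,0,0.9,0,0,0],[0,0,0.9,0,0,0],[0,0,0.9,0,0,0],[0,0,0.6,0,0,0],[0,0,0.2,0,0,0],[0,0,0.1,0,0,0],[0,0,0,0,0,0],[0,0,0,0,0,0]]]' 1; python3 -m pendant '[[[0,0,0.05,0,0,0],[0,0,0.05,0,0,0],[0,0,0,0,0,0],[0,0,0,0,0,0]]]' 1
```

```text
clock: 14.23
ee_pos: [0.3792, 0.3111, 0.2127]
ee_rot: [0.0, 0.637, 0.771, 0.001]
contact_force: [-0.2, 0.5, -1.8]
opening: 0.0228
finger_force: 65.2
clock: 14.57
ee_pos: [0.3788, 0.3112, 0.2097]
ee_rot: [0.0, 0.637, 0.771, 0.0]
contact_force: [0.3, -0.3, -3.7]
opening: 0.0228
finger_force: 65.2
```

```bash
python3 -m pendant '[[[0,0,0.05,0,0,0],[0,0,0.04,0,0,0],[0,0,0,0,0,0],[0,0,0,0,0,0]]]' 1; python3 -m pendant '[[[0,0,0,0,0,0],[0,0,0,0,0,0],[0,0,0,0,0,0],[0,0,0,0,0,0],[0,0,0,0,0,0],[0,0,0,0,0,0],[0,0,-0.5,0,0,0],[0,0,-1,0,0,0],[0,0,-1,0,0,0],[0,0,-1,0,0,0],[0,0,-1,0,0,0],[0,0,-1,0,0,0],[0,0,0,0,0,0],[0,0,0,0,0,0]]]' 0
python3 - <<'E'
from h import *
np.set_printoptions(precision=4,suppress=True)
w=shot('wrist','w6');ci=r.camera_info('wrist')
for L in r.trace('wrist','cap1')[:4]:
    print(L['p'],L['rect'],maskyaw('wrist',L['pixels'],.02,ci))
for L in r.landmark_of('wrist','socket')[:2]: print(L['p'],at_z('wrist',L['location'][::-1],0,ci))
E
```

```text
clock: 14.9
ee_pos: [0.3784, 0.3111, 0.2088]
ee_rot: [0.0, 0.637, 0.771, 0.0]
contact_force: [-9.8, -3.6, 42.7]
opening: 0.0234
finger_force: 71.6
clock: 16.07
ee_pos: [0.379, 0.3113, 0.3456]
ee_rot: [0.0, 0.637, 0.771, 0.001]
contact_force: [-0.8, -0.2, -0.0]
opening: 0.085
finger_force: 0.0
0.75 [529.9, 282.0, 49.0, 61.7] (0.594336181640625, 0.2606724548339844, 70.1894760131836, 43.366031646728516, np.float64(-1.3052677811003361))
```

View pics/w6.png

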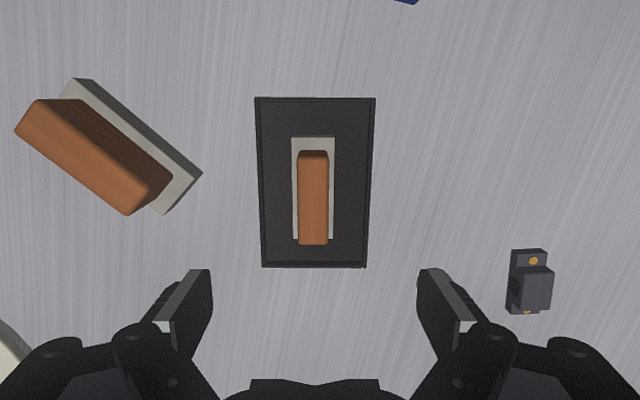

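Stone lies flat in the tray (313,195). Next is the cap by the socket; I'll move above it with fingers pre-closed.

```bash
python3 -m pendant '[[[-0.41,0.9,0,0,0,0],[-0.41,0.9,0,0,0,0],[-0.41,0.9,0,0,0,0],[-0.41,0.9,0,0,0,0],[-0.41,0.9,0,0,0,0],[-0.41,0.9,0,0,0,0],[-0.41,0.9,0,0,0,0],[-0.41,0.9,0,0,0,0],[-0.41,0.9,0,0,0,0],[0,0,0.8,0,0,0],[0,0,0,0,0,0],[0,0,0,0,0,0],[0,0,0,0,0,0]]]' 0.35
cat >> h.py <<'E'
from scipy.optimize import minimize
def capfit(cam,M,ci,x0,z0=0.):
    """fit upright cap silhouette to mask; x0=(x,y)"""
    M=M.astype(np.uint8)
    def box(p,a,z1):
        c,s=np.cos(p[2]),np.sin(p[2])
        X=[[p[0]+c*u-s*v,p[1]+s*u+c*v,z0+z] for u in(-a,a) for v in(-.014,.014) for z in(0,z1)]
        return np.round(cv2.convexHull(proj(cam,X,ci).astype(np.float32))*16).astype(np.int32)
    def cost(p):
        im=np.zeros(M.shape,np.uint8)
        for a,z1 in((.033,.012),(.02,.026)): cv2.fillConvexPoly(im,box(p,a,z1),1,shift=4)
        return float((im!=M).sum())
    b=None
    for y in np.arange(0,np.pi,.4):
        s=[x0[0],x0[1],y]; o=minimize(cost,s,method='Nelder-Mead',options=dict(initial_simplex=[s,[s[0]+.008,s[1],y],[s[0],s[1]+.008,y],[s[0],s[1],y+.3]]))
        if b is None or o.fun<b.fun: b=o
    return b.x,b.fun,int(M.sum())
def tell(target,yaw):
    s=r.state();q=s['ee_rot'];R=Ro.from_quat([q[1],q[2],q[3],q[0]]).as_matrix()
    d=R.T@(np.array(target)-s['ee_pos']);cur=np.arctan2(R[1,0],R[0,0])
    t=(yaw-cur+np.pi/2)%np.pi-np.pi/2
    print('pos',s['ee_pos'].round(4),'yaw',round(cur,3),'q6',s['q'][5].round(2),'shares',(d/.025).round(2),'turn(tool z shares)',round(-t/.08,2))
E
python3 - <<'E'
from h import *
np.set_printoptions(precision=4,suppress=True)
w=shot('wrist','w7');ci=r.camera_info('wrist')
for L in r.trace('wrist','cap1')[:3]:
    m=maskyaw('wrist',L['pixels'],.013,ci); f=capfit('wrist',L['pixels'],ci,m[:2])
    print(L['p'],L['rect'],m,f)
    tell([f[0][0],f[0][1],.178],f[0][2])
E
```

```text
clock: 17.3
ee_pos: [0.5945, 0.2591, 0.3243]
ee_rot: [-0.0, 0.637, 0.771, -0.001]
contact_force: [-0.0, -0.2, 0.4]
opening: 0.0553
finger_force: 0.0
0.75 [322.0, 197.4, 32.3, 75.4] (0.6021302490234375, 0.2559377746582031, 67.29466247558594, 28.840913772583008, np.float64(-1.352329249737183)) (array([0.6026, 0.2545, 1.8049]), np.float64(231.0), 2579)
pos [0.5946 0.2592 0.3252] yaw 1.762 q6 0.13 shares [-0.25  0.28  5.89] turn(tool z shares) -0.54
0.59 [212.1, 210.6, 57.6, 56.9] (0.51170849609375, 0.2263872375488281, 57.945640563964844, 36.15077209472656, np.float64(0.8937510028761944)) (array([0.5096, 0.2234, 0.979 ]), np.float64(885.0), 2278)
pos [0.5946 0.2592 0.3252] yaw 1.762 q6 0.13 shares [-0.76 -3.61  5.89] turn(tool z shares) 9.78
0.44 [68.5, 90.2, 136.9, 177.5] (0.3869071655273438, 0.29618731689453126, 127.87671661376953, 107.79446411132812, np.float64(-1.3921703893161208)) (array([ 0.4132,  0.3322, -1.3833]), np.float64(8421.0), 12466)
pos [0.5946 0.2592 0.3252] yaw 1.762 q6 0.13 shares [ 4.24 -6.57  5.89] turn(tool z shares) 0.04
```

```bash
python3 -m pendant '[[[-0.25,0.28,0.6,0,0,-0.5],[0,0,0.9,0,0,0],[0,0,0.9,0,0,0],[0,0,0.9,0,0,0],[0,0,0.9,0,0,0],[0,0,0.9,0,0,0],[0,0,0.5,0,0,0],[0,0,0.25,0,0,0],[0,0,0,0,0,0],[0,0,0,0,0,0]]]' 0.35;  python3 -m pendant '[[[0,0,0,0,0,0],[0,0,0,0,0,0],[0,0,0,0,0,0],[0,0,0,0,0,0],[0,0,0,0,0,0],[0,0,0,0,0,0]]]' 1;
```

```text
clock: 18.23
ee_pos: [0.6034, 0.2543, 0.1794]
ee_rot: [0.0, 0.621, 0.784, 0.0]
contact_force: [-0.3, -0.5, 0.2]
opening: 0.0557
finger_force: 0.0
clock: 18.73
ee_pos: [0.6035, 0.2542, 0.1799]
ee_rot: [0.0, 0.621, 0.784, 0.001]
contact_force: [-1.8, -1.2, 9.2]
opening: 0.0264
finger_force: 60.0
```

```bash
python3 -m pendant '[[[0,0,-0.5,0,0,0],[0,0,-1,0,0,0],[0,0,-1,0,0,0],[0,0,-1,0,0,0],[0,0,-1,0,0,0],[0,-0.9,-0.5,0,0,0],[0,-0.9,0,0,0,0],[0,-0.9,0,0,0,0],[0,-0.6,0,0,0,0],[0,0,0,0,0,0]]]' 1;  python3 -m pendant '[[[0,0,0,0,0,-1],[0,0,0,0,0,-1],[0,0,0,0,0,-1],[0,0,0,0,0,-1],[0,0,0,0,0,-1],[0,0,0,0,0,-1],[0,0,0,0,0,-1],[0,0,0,0,0,-1],[0,0,0,0,0,-1],[0,0,0,0,0,-1],[0,0,0,0,0,-1],[0,0,0,0,0,-1],[0,0,0,0,0,-1],[0,0,0,0,0,-1],[0,0,0,0,0,-1],[0,0,0,0,0,-1],[0,0,0,0,0,-1],[0,0,0,0,0,-1],[0,0,0,0,0,-1],[0,0,0,0,0,0]]]' 1; python3 - <<'E'
from h import *
tell([.5457,.0428,.219],3.33)
E
```

```text
clock: 19.57
ee_pos: [0.5201, 0.2347, 0.3046]
ee_rot: [-0.0, 0.621, 0.784, -0.001]
contact_force: [0.9, 0.5, -0.9]
opening: 0.0265
finger_force: 59.5
clock: 21.23
ee_pos: [0.5232, 0.2353, 0.3043]
ee_rot: [0.001, -0.092, 0.996, 0.0]
contact_force: [0.0, 0.5, -2.3]
opening: 0.0269
finger_force: 59.5
pos [0.5232 0.2353 0.3043] yaw -2.958 q6 -1.44 shares [ 0.53 -7.74  3.41] turn(tool z shares) -0.06
```

```bash
python3 -m pendant '[[[0.06,-0.9,0,0,0,0],[0.06,-0.9,0,0,0,0],[0.06,-0.9,0,0,0,0],[0.06,-0.9,0,0,0,0],[0.06,-0.9,0,0,0,0],[0.06,-0.9,0,0,0,0],[0.06,-0.9,0,0,0,0],[0.06,-0.9,0,0,0,0],[0.05,-0.54,0,0,0,0],[0,0,0,0,0,0],[0,0,0,0,0,0],[0,0,0,0,0,0]]]' 1; python3 - <<'E'
from h import *
tell([.5457,.0428,.219],3.33)
w=shot('wrist');cv2.imwrite('pics/w8.png',cv2.resize(w,(480,300))[...,::-1])
E
```

```text
clock: 22.23
ee_pos: [0.5443, 0.0431, 0.3036]
ee_rot: [0.0, -0.089, 0.996, 0.0]
contact_force: [0.1, -0.8, -0.6]
opening: 0.0269
finger_force: 59.6
pos [0.5443 0.0431 0.3036] yaw -2.963 q6 -1.78 shares [-0.05 -0.02  3.38] turn(tool z shares) -0.12
```

View pics/w8.png

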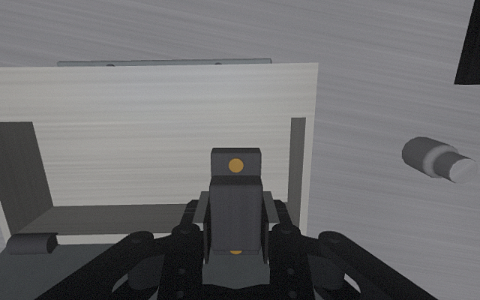

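```bash
python3 -m pendant '[[[0,0,0.6,0,0,-0.1],[0,0,0.7,0,0,0],[0,0,0.7,0,0,0],[0,0,0.7,0,0,0],[0,0,0.4,0,0,0],[0,0,0.2,0,0,0],[0,0,0,0,0,0],[0,0,0,0,0,0]]]' 1; python3 -m pendant '[[[0,0,0.05,0,0,0],[0,0,0.03,0,0,0],[0,0,0,0,0,0],[0,0,0,0,0,0]]]' 1
```

```text
clock: 22.95
ee_pos: [0.5445, 0.0428, 0.2214]
ee_rot: [0.0, -0.094, 0.996, -0.0]
contact_force: [0.3, -0.2, -0.5]
opening: 0.0268
finger_force: 59.6
clock: 23.28
ee_pos: [0.5444, 0.0425, 0.2193]
ee_rot: [0.0, -0.094, 0.996, -0.0]
contact_force: [0.2, -0.2, -0.8]
opening: 0.0266
finger_force: 59.6
```

```bash
python3 -m pendant '[[[0,0,0.04,0,0,0],[0,0,0.02,0,0,0],[0,0,0,0,0,0],[0,0,0,0,0,0]]]' 1; python3 -m pendant '[[[0,0,0,0,0,0],[0,0,0,0,0,0],[0,0,0,0,0,0],[0,0,0,0,0,0],[0,0,-0.5,0,0,0],[0,0,-1,0,0,0],[0,0,-1,0,0,0],[0,0,-1,0,0,0],[0,0,-1,0,0,0],[0,0,0,0,0,0],[0,0,0,0,0,0]]]' 0.53
python3 - <<'E'
from h import *
tell([.498,-.235,.32],3.33)
w=shot('wrist','w9');ci=r.camera_info('wrist')
for L in r.trace('wrist','cap1')[:2]:
    m=maskyaw('wrist',L['pixels'],.05,ci); print(L['p'],L['rect'],capfit('wrist',L['pixels'],ci,m[:2],.038))
E
```

```text
clock: 23.62
ee_pos: [0.5444, 0.0425, 0.2177]
ee_rot: [0.0, -0.094, 0.996, -0.0]
contact_force: [-0.9, -0.6, 6.5]
opening: 0.0267
finger_force: 60.6
clock: 24.53
ee_pos: [0.5446, 0.0425, 0.3311]
ee_rot: [0.001, -0.094, 0.996, -0.0]
contact_force: [0.3, 0.4, -0.3]
opening: 0.0401
finger_force: 0.0
pos [0.5446 0.0425 0.3311] yaw -2.954 q6 -1.79 shares [  3.9  -10.56   0.44] turn(tool z shares) -0.01
0.8 [315.0, 199.3, 38.7, 83.5] (array([0.5436602 , 0.04180647, 0.17017868]), np.float64(221.0), 3325)
0.78 [9.9, 73.2, 19.9, 32.3] (array([ 0.50966809, -0.20590745,  2.41224366]), np.float64(106.0), 452)
```

```bash
python3 -m pendant '[[[0.35,-0.96,0,0,0,0],[0.35,-0.96,0,0,0,0],[0.35,-0.96,0,0,0,0],[0.35,-0.96,0,0,0,0],[0.35,-0.96,0,0,0,0],[0.35,-0.96,0,0,0,0],[0.35,-0.96,0,0,0,0],[0.35,-0.96,0,0,0,0],[0.35,-0.96,0,0,0,0],[0.35,-0.96,0,0,0,0],[0.35,-0.96,0,0,0,0],[0,0,0,0,0,0],[0,0,0,0,0,0],[0,0,0,0,0,0]]]' 0.35
python3 - <<'E'
from h import *
w=shot('wrist','w10');ci=r.camera_info('wrist')
for L in r.trace('wrist','cap1')[:3]:
    m=maskyaw('wrist',L['pixels'],.013,ci); f=capfit('wrist',L['pixels'],ci,m[:2]);print(L['p'],L['rect'],f);tell([f[0][0],f[0][1],.180],f[0][2])
E
```

```text
clock: 25.8
ee_pos: [0.4988, -0.2345, 0.3289]
ee_rot: [-0.001, -0.093, 0.996, 0.001]
contact_force: [-0.2, 0.9, 0.1]
opening: 0.0556
finger_force: 0.0
0.95 [167.8, 236.5, 82.7, 45.6] (array([ 0.564546  , -0.35284134,  1.87529629]), np.float64(254.0), 2865)
pos [ 0.499  -0.2339  0.3294] yaw -2.953 q6 -2.31 shares [-1.69 -5.17  5.97] turn(tool z shares) 18.18
0.92 [311.5, 186.3, 84.2, 65.0] (array([ 0.49581503, -0.23692461,  1.2166458 ]), np.float64(242.0), 2778)
pos [ 0.499  -0.2339  0.3294] yaw -2.953 q6 -2.31 shares [ 0.14 -0.1   5.98] turn(tool z shares) -12.85
0.6 [48.8, 50.3, 90.7, 95.2] (array([ 0.42849009, -0.44811643,  0.59932673]), np.float64(337.0), 5297)
pos [ 0.499  -0.2339  0.3294] yaw -2.953 q6 -2.31 shares [ 4.37 -7.89  5.97] turn(tool z shares) -5.14
```

View pics/w10.png

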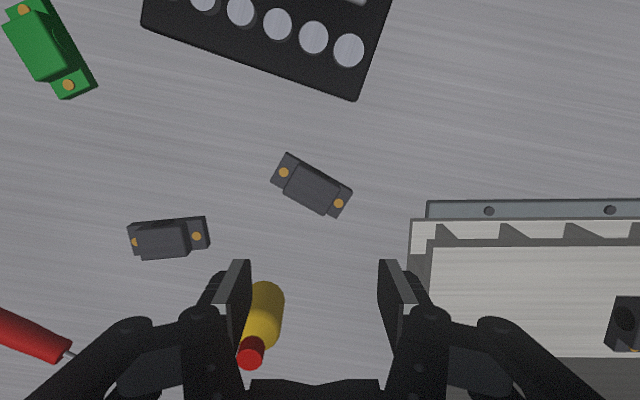

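Caps: B at (311,186) dark, C at (168,237) dark; the green one at (50,45) is to be left alone. I'll rotate the long way round to stay within joint 6's range.

```bash
python3 -m pendant '[[[0.14,-0.1,0,0,0,1],[0,0,0,0,0,1],[0,0,0,0,0,1],[0,0,0,0,0,1],[0,0,0,0,0,1],[0,0,0,0,0,1],[0,0,0,0,0,1],[0,0,0,0,0,1],[0,0,0,0,0,1],[0,0,0,0,0,1],[0,0,0,0,0,1],[0,0,0,0,0,1],[0,0,0,0,0,1],[0,0,0,0,0,1],[0,0,0,0,0,1],[0,0,0,0,0,1],[0,0,0,0,0,1],[0,0,0,0,0,1],[0,0,0,0,0,1],[0,0,0,0,0,1]]]' 0.35;python3 -m pendant '[[[0,0,0,0,0,1],[0,0,0,0,0,1],[0,0,0,0,0,1],[0,0,0,0,0,1],[0,0,0,0,0,1],[0,0,0,0,0,1],[0,0,0,0,0,0.4],[0,0,0,0,0,0],[0,0,0,0,0,0]]]' 0.35
python3 - <<'E'
from h import *
w=shot('wrist');ci=r.camera_info('wrist')
for L in r.trace('wrist','cap1')[:3]:
    m=maskyaw('wrist',L['pixels'],.013,ci); f=capfit('wrist',L['pixels'],ci,m[:2]);print(L['p'],L['rect'],f);tell([f[0][0],f[0][1],.180],f[0][2])
E
```

```text
clock: 27.57
ee_pos: [0.4962, -0.2369, 0.3298]
ee_rot: [-0.0, 0.65, 0.76, 0.0]
contact_force: [-0.7, 0.1, 0.0]
opening: 0.0557
finger_force: 0.0
clock: 28.32
ee_pos: [0.4962, -0.2372, 0.3298]
ee_rot: [-0.0, 0.82, 0.573, -0.0]
contact_force: [0.3, 0.3, 0.3]
opening: 0.0556
finger_force: 0.0
0.93 [329.5, 374.1, 39.8, 17.9] (array([ 0.41322964, -0.51202605,  2.        ]), np.float64(367.0), 367)
pos [ 0.4961 -0.2375  0.3299] yaw 1.219 q6 -0.2 shares [-11.45   0.67   5.99] turn(tool z shares) -9.76
0.79 [426.4, 275.3, 57.6, 67.6] (array([ 0.56553522, -0.35377104,  1.86780306]), np.float64(714.0), 1608)
pos [ 0.4961 -0.2375  0.3299] yaw 1.219 q6 -0.2 shares [-3.41  4.21  5.99] turn(tool z shares) -8.11
0.65 [320.1, 45.0, 203.9, 90.1] (array([ 0.52781735, -0.11639163,  2.79480972]), np.float64(5531.0), 10000)
pos [ 0.4961 -0.2375  0.3299] yaw 1.219 q6 -0.2 shares [ 4.98 -0.48  6.  ] turn(tool z shares) 19.58
```

```bash
python3 - <<'E'
from h import *
w=shot('wrist','w11');ci=r.camera_info('wrist')
for L in r.trace('wrist','cap1')[:6]: print(L['p'],L['rect'])
cv2.imwrite('pics/w11.png',cv2.resize(w,(480,300))[...,::-1])
E
```

```text
0.91 [423.4, 275.5, 64.9, 67.0]
0.61 [332.1, 374.6, 36.3, 20.1]
0.56 [313.0, 190.8, 34.8, 77.5]
```

View pics/w11.png

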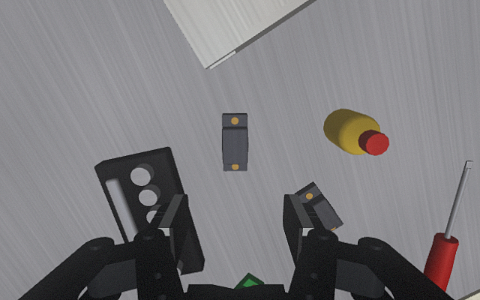

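Cap B is at (235,142), aligned with the fingers. Descending.

```bash
python3 -m pendant '[[[0,0,0.8,0,0,0],[0,0,0.9,0,0,0],[0,0,0.9,0,0,0],[0,0,0.9,0,0,0],[0,0,0.9,0,0,0],[0,0,0.8,0,0,0],[0,0,0.5,0,0,0],[0,0,0.3,0,0,0],[0,0,0,0,0,0],[0,0,0,0,0,0]]]' 0.42;  python3 -m pendant '[[[0,0,0,0,0,0],[0,0,0,0,0,0],[0,0,0,0,0,0],[0,0,0,0,0,0],[0,0,0,0,0,0],[0,0,-0.5,0,0,0],[0,0,-1,0,0,0],[0,0,-1,0,0,0],[0,0,-1,0,0,0],[0,0,-1,0,0,0],[0,0,-0.5,0,0,0],[0,0,0,0,0,0]]]' 1; python3 - <<'E'
from h import *
tell([.53,-.21,.3],3.33)
E
```

```text
clock: 29.35
ee_pos: [0.4962, -0.238, 0.1801]
ee_rot: [-0.0, 0.82, 0.572, -0.0]
contact_force: [-0.3, -0.4, 0.2]
opening: 0.0497
finger_force: 0.0
clock: 30.35
ee_pos: [0.4966, -0.2383, 0.3085]
ee_rot: [0.003, 0.82, 0.572, 0.001]
contact_force: [0.6, -0.2, -0.7]
opening: 0.0267
finger_force: 59.4
pos [ 0.4966 -0.2383  0.3085] yaw 1.217 q6 -0.2 shares [1.52 0.86 0.34] turn(tool z shares) 12.86
```

```bash
python3 -m pendant '[[[0,0,0,0,0,-1],[0,0,0,0,0,-1],[0,0,0,0,0,-1],[0,0,0,0,0,-1],[0,0,0,0,0,-1],[0,0,0,0,0,-1],[0,0,0,0,0,-1],[0,0,0,0,0,-1],[0,0,0,0,0,-1],[0,0,0,0,0,-1],[0,0,0,0,0,-1],[0,0,0,0,0,-1],[0,0,0,0,0,-1],[0,0,0,0,0,-1],[0,0,0,0,0,-1],[0,0,0,0,0,-1],[0,0,0,0,0,-1],[0,0,0,0,0,-1],[0,0,0,0,0,-1],[0,0,0,0,0,-1]]]' 1;python3 -m pendant '[[[0,0,0,0,0,-1],[0,0,0,0,0,-1],[0,0,0,0,0,-1],[0,0,0,0,0,-1],[0,0,0,0,0,-1],[0,0,0,0,0,-1],[0,0,0,0,0,-0.4],[0,0,0,0,0,0],[0,0,0,0,0,0]]]' 1
python3 - <<'E'
from h import *
tell([.557,-.021,.218],3.33)
E
```

```text
clock: 32.02
ee_pos: [0.4958, -0.2378, 0.3045]
ee_rot: [-0.0, 0.16, 0.987, 0.0]
contact_force: [0.7, 0.4, -1.0]
opening: 0.0266
finger_force: 59.4
clock: 32.77
ee_pos: [0.4959, -0.2379, 0.3046]
ee_rot: [-0.0, -0.093, 0.996, 0.0]
contact_force: [-0.7, 0.4, -0.3]
opening: 0.0266
finger_force: 59.4
pos [ 0.4959 -0.2379  0.3046] yaw -2.955 q6 -2.31 shares [-4.01  8.07  3.47] turn(tool z shares) -0.03
```

```bash
python3 -m pendant '[[[-0.45,0.9,0,0,0,0],[-0.45,0.9,0,0,0,0],[-0.45,0.9,0,0,0,0],[-0.45,0.9,0,0,0,0],[-0.45,0.9,0,0,0,0],[-0.45,0.9,0,0,0,0],[-0.45,0.9,0,0,0,0],[-0.45,0.9,0,0,0,0],[-0.41,0.87,0,0,0,0],[0,0,0,0,0,0],[0,0,0,0,0,0],[0,0,0,0,0,0]]]' 1; python3 - <<'E'
from h import *
tell([.557,-.021,.218],3.33)
w=shot('wrist');cv2.imwrite('pics/w12.png',cv2.resize(w,(480,300))[...,::-1])
E
```

```text
clock: 33.77
ee_pos: [0.5567, -0.0212, 0.3048]
ee_rot: [-0.0, -0.093, 0.996, -0.0]
contact_force: [-0.4, -0.2, -0.8]
opening: 0.0269
finger_force: 59.5
pos [ 0.5567 -0.0212  0.3048] yaw -2.954 q6 -1.9 shares [-0.01  0.01  3.47] turn(tool z shares) -0.02
```

View pics/w12.png

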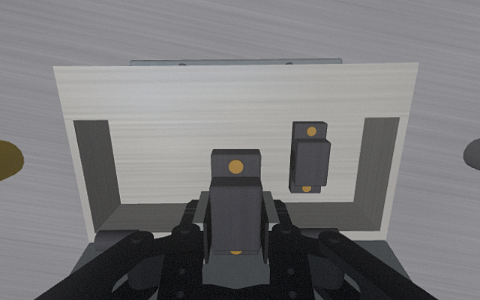

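Cap A stands upright at (310,158) and B is held, clear of the walls. Lowering B.

```bash
python3 -m pendant '[[[0,0,0.6,0,0,0],[0,0,0.7,0,0,0],[0,0,0.7,0,0,0],[0,0,0.7,0,0,0],[0,0,0.4,0,0,0],[0,0,0.2,0,0,0],[0,0,0.08,0,0,0],[0,0,0.04,0,0,0],[0,0,0.03,0,0,0],[0,0,0,0,0,0],[0,0,0,0,0,0]]]' 1;  python3 -m pendant '[[[0,0,0.03,0,0,0],[0,0,0.02,0,0,0],[0,0,0,0,0,0]]]' 1;python3 -m pendant '[[[0,0,0,0,0,0],[0,0,0,0,0,0],[0,0,0,0,0,0],[0,0,0,0,0,0],[0,0,-0.5,0,0,0],[0,0,-1,0,0,0],[0,0,-1,0,0,0],[0,0,-1,0,0,0],[0,0,-1,0,0,0],[0,0,0,0,0,0],[0,0,0,0,0,0]]]' 0.53
python3 - <<'E'
from h import *
tell([.565,-.353,.32],1.87)
w=shot('wrist','w13');ci=r.camera_info('wrist')
for L in r.trace('wrist','cap1')[:3]:
    m=maskyaw('wrist',L['pixels'],.05,ci); print(L['p'],L['rect'],capfit('wrist',L['pixels'],ci,m[:2],.038))
E
```

```text
clock: 34.73
ee_pos: [0.5571, -0.0211, 0.2192]
ee_rot: [0.0, -0.094, 0.996, -0.0]
contact_force: [0.1, 0.5, -1.9]
opening: 0.0268
finger_force: 59.5
clock: 34.98
ee_pos: [0.5571, -0.021, 0.218]
ee_rot: [0.0, -0.094, 0.996, -0.0]
contact_force: [-1.0, -0.4, 6.2]
opening: 0.0265
finger_force: 60.4
clock: 35.9
ee_pos: [0.5571, -0.0211, 0.3311]
ee_rot: [0.001, -0.094, 0.996, -0.0]
contact_force: [0.0, 0.1, -0.3]
opening: 0.04
finger_force: 0.0
pos [ 0.5571 -0.0211  0.3311] yaw -2.954 q6 -1.9 shares [  2.17 -13.1    0.45] turn(tool z shares) 18.24
0.83 [403.1, 196.9, 48.6, 84.0] (array([0.54342276, 0.04179196, 0.20396782]), np.float64(288.0), 3805)
0.55 [315.9, 200.6, 42.1, 92.3] (array([ 0.55712411, -0.02154777,  3.31196992]), np.float64(155.0), 3411)
```

```bash
python3 -m pendant '[[[0.17,-0.95,0,0,0,0],[0.17,-0.95,0,0,0,0],[0.17,-0.95,0,0,0,0],[0.17,-0.95,0,0,0,0],[0.17,-0.95,0,0,0,0],[0.17,-0.95,0,0,0,0],[0.17,-0.95,0,0,0,0],[0.17,-0.95,0,0,0,0],[0.17,-0.95,0,0,0,0],[0.17,-0.95,0,0,0,0],[0.17,-0.95,0,0,0,0],[0.15,-0.95,0,0,0,0],[0.15,-0.95,0,0,0,0],[0,-0.75,0,0,0,0],[0,0,0,0,0,0]]]' 0.42; python3 -m pendant '[[[0,0,0,0,0,1],[0,0,0,0,0,1],[0,0,0,0,0,1],[0,0,0,0,0,1],[0,0,0,0,0,1],[0,0,0,0,0,1],[0,0,0,0,0,1],[0,0,0,0,0,1],[0,0,0,0,0,1],[0,0,0,0,0,1],[0,0,0,0,0,1],[0,0,0,0,0,1],[0,0,0,0,0,1],[0,0,0,0,0,1],[0,0,0,0,0,1],[0,0,0,0,0,1],[0,0,0,0,0,1],[0,0,0,0,0,1],[0,0,0,0,0,0.2],[0,0,0,0,0,0]]]' 0.42
python3 - <<'E'
from h import *
w=shot('wrist','w14');ci=r.camera_info('wrist')
for L in r.trace('wrist','cap1')[:3]:
    m=maskyaw('wrist',L['pixels'],.013,ci); f=capfit('wrist',L['pixels'],ci,m[:2]);print(L['p'],L['rect'],f);tell([f[0][0],f[0][1],.180],f[0][2])
for L in r.landmark_of('wrist','oil')[:2]: print(L['p'],at_z('wrist',L['location'][::-1],0,ci))
E
```

```text
clock: 37.25
ee_pos: [0.5645, -0.3561, 0.3282]
ee_rot: [-0.0, -0.093, 0.996, 0.0]
contact_force: [-0.7, 0.2, 0.3]
opening: 0.0494
finger_force: 0.0
clock: 38.92
ee_pos: [0.5646, -0.3524, 0.3289]
ee_rot: [-0.001, 0.592, 0.806, 0.0]
contact_force: [0.7, -0.4, -0.8]
opening: 0.0496
finger_force: 0.0
0.94 [311.9, 190.4, 35.5, 79.4] (array([ 0.56504243, -0.35436005,  1.86435727]), np.float64(89.0), 2724)
pos [ 0.5646 -0.3526  0.3293] yaw 1.876 q6 -0.95 shares [-0.08 -0.    5.97] turn(tool z shares) 0.14
0.63 [137.1, 246.2, 86.0, 49.0] (array([ 0.42875242, -0.44868552,  0.59616078]), np.float64(203.0), 2778)
pos [ 0.5646 -0.3526  0.3293] yaw 1.876 q6 -0.95 shares [-2.04 -6.34  5.97] turn(tool z shares) 16.0
0.66 [ 0.61501991 -0.2620172   0.        ]
```

```bash
python3 -m pendant '[[[-0.08,0,0.8,0,0,0.1],[0,0,0.9,0,0,0],[0,0,0.9,0,0,0],[0,0,0.9,0,0,0],[0,0,0.9,0,0,0],[0,0,0.8,0,0,0],[0,0,0.5,0,0,0],[0,0,0.25,0,0,0],[0,0,0,0,0,0],[0,0,0,0,0,0]]]' 0.42;  python3 -m pendant '[[[0,0,0,0,0,0],[0,0,0,0,0,0],[0,0,0,0,0,0],[0,0,0,0,0,0],[0,0,0,0,0,0],[0,0,-0.5,0,0,0],[0,0,-1,0,0,0],[0,0,-1,0,0,0],[0,0,-1,0,0,0],[0,0,-1,0,0,0],[0,0,-0.5,0,0,0],[0,0,0,0,0,0]]]' 1; python3 -m pendant '[[[0,0,0,0,0,-1],[0,0,0,0,0,-1],[0,0,0,0,0,-1],[0,0,0,0,0,-1],[0,0,0,0,0,-1],[0,0,0,0,0,-1],[0,0,0,0,0,-1],[0,0,0,0,0,-1],[0,0,0,0,0,-1],[0,0,0,0,0,-1],[0,0,0,0,0,-1],[0,0,0,0,0,-1],[0,0,0,0,0,-1],[0,0,0,0,0,-1],[0,0,0,0,0,-1],[0,0,0,0,0,-1],[0,0,0,0,0,-1],[0,0,0,0,0,-1],[0,0,0,0,0,-0.3],[0,0,0,0,0,0]]]' 1
python3 - <<'E'
from h import *
tell([.54,-.2,.3],3.33)
tell([.569,-.085,.218],3.33)
E
```

```text
clock: 39.9
ee_pos: [0.5655, -0.355, 0.1818]
ee_rot: [0.0, 0.596, 0.803, -0.0]
contact_force: [-1.2, -0.8, 0.6]
opening: 0.0497
finger_force: 0.0
clock: 40.9
ee_pos: [0.5659, -0.3552, 0.3101]
ee_rot: [0.003, 0.596, 0.803, -0.0]
contact_force: [-0.2, -0.0, -0.5]
opening: 0.0266
finger_force: 59.4
clock: 42.57
ee_pos: [0.5651, -0.3547, 0.3053]
ee_rot: [-0.0, -0.094, 0.996, 0.0]
contact_force: [-0.8, -0.7, -1.8]
opening: 0.0265
finger_force: 59.3
pos [ 0.5651 -0.3547  0.3053] yaw -2.954 q6 -2.41 shares [-0.17  6.27  0.22] turn(tool z shares) -0.01
pos [ 0.5651 -0.3547  0.3053] yaw -2.954 q6 -2.41 shares [-2.17 10.57  3.5 ] turn(tool z shares) -0.01
```

```bash
python3 -m pendant '[[[0,0.96,0,0,0,0],[0,0.96,0,0,0,0],[0,0.96,0,0,0,0],[-0.2,0.96,0,0,0,0],[-0.2,0.96,0,0,0,0],[-0.3,0.96,0,0,0,0],[-0.3,0.96,0,0,0,0],[-0.3,0.96,0,0,0,0],[-0.3,0.96,0,0,0,0],[-0.3,0.96,0,0,0,0],[-0.27,0.97,0,0,0,0],[0,0,0,0,0,0],[0,0,0,0,0,0],[0,0,0,0,0,0]]]' 1; python3 -m pendant '[[[0,0,0.6,0,0,0],[0,0,0.7,0,0,0],[0,0,0.7,0,0,0],[0,0,0.4,0,0,0],[0,0,0,0,0,0],[0,0,0,0,0,0]]]' 1
python3 - <<'E'
from h import *
tell([.569,-.085,.218],3.33)
w=shot('wrist','w15');ci=r.camera_info('wrist')
for L in r.trace('wrist','cap1')[:4]: print(L['p'],L['rect'])
E
```

```text
clock: 43.73
ee_pos: [0.5693, -0.0852, 0.306]
ee_rot: [-0.0, -0.093, 0.996, -0.0]
contact_force: [0.7, -1.2, -1.9]
opening: 0.0265
finger_force: 59.6
clock: 44.23
ee_pos: [0.5693, -0.0856, 0.2461]
ee_rot: [-0.0, -0.093, 0.996, 0.0]
contact_force: [-0.1, 0.6, -1.0]
opening: 0.027
finger_force: 59.6
pos [ 0.5693 -0.0856  0.2461] yaw -2.955 q6 -2.01 shares [0.01 0.03 1.12] turn(tool z shares) -0.03
0.95 [445.6, 246.9, 81.0, 125.4]
0.93 [311.9, 262.3, 71.0, 141.6]
0.69 [611.5, 238.4, 56.7, 108.5]
```

```bash
python3 -m pendant '[[[0,0,0.5,0,0,0],[0,0,0.35,0,0,0],[0,0,0.15,0,0,0],[0,0,0.06,0,0,0],[0,0,0.04,0,0,0],[0,0,0,0,0,0],[0,0,0,0,0,0]]]' 1;  python3 -m pendant '[[[0,0,0.04,0,0,0],[0,0,0.02,0,0,0],[0,0,0,0,0,0]]]' 1
```

```text
clock: 44.92
ee_pos: [0.5692, -0.0851, 0.2191]
ee_rot: [-0.0, -0.094, 0.996, -0.0]
contact_force: [-5.0, -1.5, 4.7]
opening: 0.0266
finger_force: 60.4
clock: 45.17
ee_pos: [0.5692, -0.0851, 0.2177]
ee_rot: [-0.0, -0.094, 0.996, -0.0]
contact_force: [-4.0, -1.1, 6.3]
opening: 0.0267
finger_force: 60.5
```

```bash
python3 -m pendant '[[[0,0,0,0,0,0],[0,0,0,0,0,0],[0,0,0,0,0,0],[0,0,0,0,0,0],[0,0,-0.5,0,0,0],[0,0,-1,0,0,0],[0,0,-1,0,0,0],[0,0,-1,0,0,0],[0,0,-1,0,0,0],[0.6,0,-1,0,0,0],[0.6,0.8,-1,0,0,0],[0,0.8,-1,0,0,0],[0,0.8,0,0,0,0],[0,0,0,0,0,0],[0,0,0,0,0,0]]]' 0.53
python3 - <<'E'
from h import *
tell([.54,-.2,.3],3.33)
w=shot('wrist');s=shot('side');sc=shot('scene')
A=np.hstack([cv2.resize(w,(440,275)),cv2.resize(s[60:260,200:440],(330,275))]);B=cv2.resize(sc[120:300,240:460],(336,275));B=np.hstack([B,cv2.resize(s[250:400,250:450],(366,275)),np.zeros((275,68,3),np.uint8)])
cv2.imwrite('pics/c16.png',np.vstack([A,B])[...,::-1])
for c,q in(('scene',sc),('side',s)):
  for t in('cap1','stone'):
    for L in r.landmark_of(c,t)[:7]: print(c,t,round(L['p'],2),L['location'],at_z(c,L['location'][::-1],.038 if t=='cap1' else .004)[:2].round(3))
E
```

```text
clock: 46.42
ee_pos: [0.5284, -0.0311, 0.405]
ee_rot: [0.0, -0.094, 0.996, -0.0]
contact_force: [0.4, -0.3, 0.5]
opening: 0.0398
finger_force: 0.0
pos [ 0.5284 -0.0311  0.405 ] yaw -2.953 q6 -1.93 shares [ 0.82 -6.72  4.2 ] turn(tool z shares) 0.01
scene cap1 0.78 [236.4, 341.9] [ 0.562 -0.025]
scene cap1 0.66 [333.0, 149.9] [ 0.46  -0.455]
scene cap1 0.64 [251.9, 324.8] [ 0.565 -0.091]
scene cap1 0.46 [212.2, 350.5] [0.522 0.061]
scene stone 0.89 [162.1, 358.5] [0.356 0.325]
scene stone 0.79 [146.3, 392.9] [0.384 0.49 ]
scene stone 0.38 [151.9, 325.0] [0.227 0.307]
side cap1 0.69 [244.5, 360.2] [ 0.572 -0.084]
side cap1 0.67 [224.3, 353.4] [ 0.561 -0.019]
side cap1 0.66 [200.5, 335.3] [0.519 0.065]
side cap1 0.65 [214.9, 332.4] [0.508 0.015]
side cap1 0.48 [210.0, 372.5] [0.616 0.029]
side stone 0.91 [150.7, 286.6] [0.385 0.305]
side stone 0.59 [149.6, 231.2] [0.215 0.313]
side stone 0.56 [118.7, 286.7] [0.385 0.459]
```

View pics/c16.png

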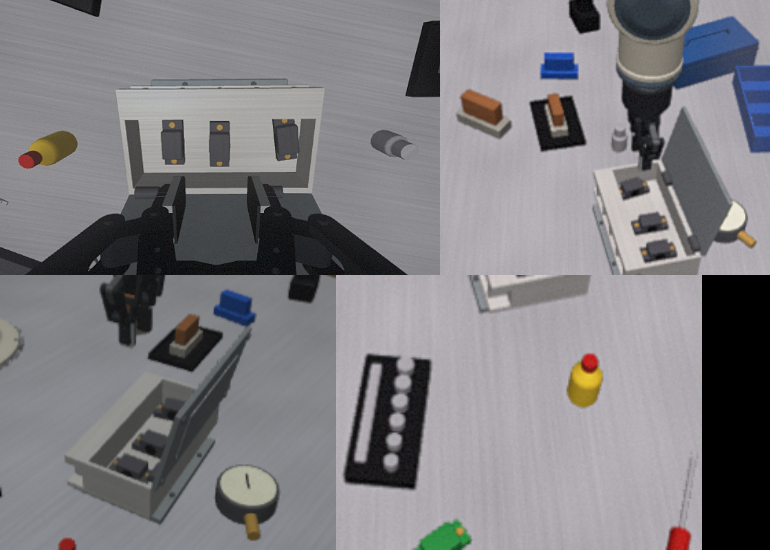

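All three caps stand in the gearcase at wrist-inset (173,142), (219,143) and (286,139). The stone is in the tray, and no fourth cap is visible. Next is the cover: go up, over and behind it with fingers shut.

```bash
python3 -m pendant '[[[0,0,-1,0,0,0],[0,0,-1,0,0,0],[-0.5,0,-0.6,0,0,0],[-0.9,0,0,0,0,0],[-0.9,0,0,0,0,0],[-0.9,0,0,0,0,0],[-0.9,0,0,0,0,0],[-0.9,0,0,0,0,0],[-0.9,0,0,0,0,0],[-0.8,0,0,0,0,0],[0,0,0,0,0,0],[0,0,0,0,0,0]]]' 1; python3 - <<'E'
from h import *
s=r.state();tell([.696,.005,.36],3.33)
w=shot('wrist');ci=r.camera_info('wrist');sd=shot('side')
for L in r.trace('wrist','cap1')[:3]:
    m=maskyaw('wrist',L['pixels'],.05,ci); print(L['p'],L['rect'],capfit('wrist',L['pixels'],ci,m[:2],.038))
cv2.imwrite('pics/c17.png',np.hstack([cv2.resize(w,(480,300)),cv2.resize(sd[100:260,300:440],(263,300))])[...,::-1])
E
```

```text
clock: 47.77
ee_pos: [0.6938, -0.0007, 0.4686]
ee_rot: [-0.001, -0.094, 0.996, 0.0]
contact_force: [-0.7, -0.6, -0.5]
opening: -0.0003
finger_force: 0.0
pos [ 0.6938 -0.0007  0.4686] yaw -2.954 q6 -1.85 shares [-0.13  0.21  4.34] turn(tool z shares) -0.01
0.95 [251.9, 32.5, 37.9, 65.0] (array([ 0.56541675, -0.08662157,  0.20415112]), np.float64(70.0), 2036)
0.74 [413.6, 30.4, 40.0, 55.2] (array([0.52955432, 0.06701679, 0.37386233]), np.float64(51.0), 2000)
0.72 [320.4, 36.3, 31.6, 69.4] (array([ 0.55577836, -0.02171008,  0.17964937]), np.float64(40.0), 1953)
```

View pics/c17.png

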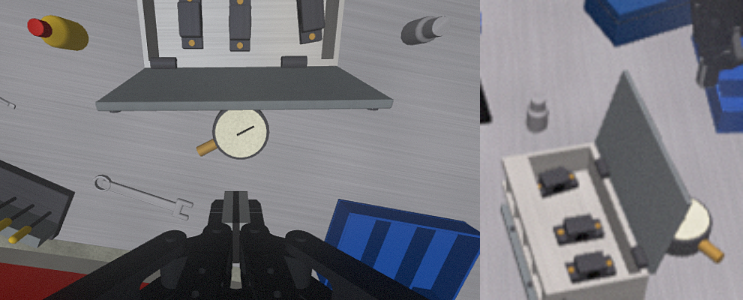

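```bash
python3 - <<'E'
from h import *
p=at_z('wrist',(326,134),.222);q=at_z('wrist',(326,145),.22)
h=np.array([.611,-.011]);ex=np.array([np.cos(.19),np.sin(.19)])
for a in(p,q): print(a.round(3),'u',((a[:2]-h)@ex).round(4))
E
```

```text
[ 0.639 -0.004  0.222] u 0.0283
[ 0.645 -0.003  0.22 ] u 0.0352
```

```bash
python3 -m pendant '[[[-0.15,0.2,0.8,0,0,0],[0,0,0.9,0,0,0],[0,0,0.9,0,0,0],[0,0,0.8,0,0,0],[0,0,0.6,0,0,0],[0,0,0,0,0,0],[0,0,0,0,0,0]]]' 1
```

```text
clock: 48.5
ee_pos: [0.6955, 0.0049, 0.3698]
ee_rot: [-0.001, -0.094, 0.996, 0.0]
contact_force: [0.2, -0.4, 1.0]
opening: -0.0001
finger_force: 0.0
```

```bash
python3 -m pendant '[[[0,0,0.2,0,0,0],[0.5,0,0,0,0,0],[0.5,0,0,0,0,0],[0.4,0,0,0,0,0],[0.3,0,0,0,0,0],[0.3,0,0,0,0,0],[0,0,0,0,0,0]]]' 1; python3 -m pendant '[[[0.3,0,0,0,0,0],[0.3,0,0,0,0,0],[0.3,0,0,0,0,0],[0,0,0,0,0,0]]]' 1
```

```text
clock: 49.08
ee_pos: [0.6462, -0.0044, 0.3657]
ee_rot: [0.001, -0.094, 0.996, -0.0]
contact_force: [1.0, 0.2, -0.3]
opening: -0.0003
finger_force: 0.0
clock: 49.42
ee_pos: [0.6235, -0.0086, 0.3647]
ee_rot: [-0.0, -0.094, 0.996, -0.0]
contact_force: [1.3, -0.1, 1.3]
opening: 0.0002
finger_force: 0.0
```

```bash
python3 - <<'E'
from h import *
w=shot('wrist');sd=shot('side');sc=shot('scene')
cv2.imwrite('pics/c18.png',np.hstack([cv2.resize(sc[110:290,260:440],(380,380)),cv2.resize(sd[100:260,290:450],(380,380))])[...,::-1])
E
```

```text
(no output)
```

View pics/c18.png

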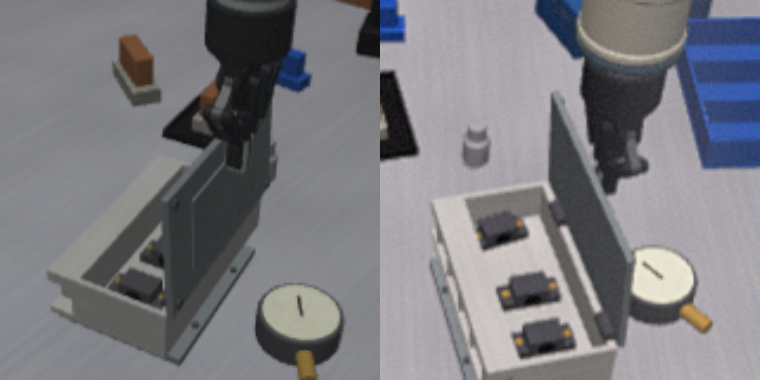

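The cover is moving with the fingertip. Following its arc down.

```bash
python3 -m pendant '[[[0.35,0,0,0,0,0],[0.35,0,0,0,0,0],[0.35,0,0,0,0,0],[0.35,0,0,0,0,0],[0.4,0,0.17,0,0,0],[0.4,0,0.17,0,0,0],[0,0,0,0,0,0]]]' 1; python3 -m pendant '[[[0.36,0,0.24,0,0,0],[0.36,0,0.24,0,0,0],[0.3,0,0.32,0,0,0],[0.3,0,0.32,0,0,0],[0,0,0,0,0,0]]]' 1; python3 -m pendant '[[[0.24,0,0.38,0,0,0],[0.24,0,0.38,0,0,0],[0.16,0,0.4,0,0,0],[0.16,0,0.4,0,0,0],[0,0,0,0,0,0]]]' 1
```

```text
clock: 50.15
ee_pos: [0.5685, -0.019, 0.3557]
ee_rot: [-0.001, -0.093, 0.996, 0.0]
contact_force: [1.1, -0.7, -0.1]
opening: -0.0004
finger_force: 0.0
clock: 50.57
ee_pos: [0.5369, -0.0249, 0.3273]
ee_rot: [-0.001, -0.094, 0.996, 0.0]
contact_force: [-1.0, 0.1, 0.3]
opening: 0.0001
finger_force: 0.0
clock: 50.98
ee_pos: [0.5181, -0.0286, 0.2883]
ee_rot: [-0.001, -0.094, 0.996, 0.0]
contact_force: [-0.5, 0.0, 0.7]
opening: -0.0001
finger_force: 0.0
```

```bash
for i in 1 2 3; do python3 -m pendant '[[[0.02,0,0.2,0,0,0],[0,0,0.15,0,0,0],[0,0,0,0,0,0]]]' 1 | grep -E 'pos|contact'; done
```

```text
ee_pos: [0.5184, -0.0286, 0.2802]
contact_force: [0.2, -0.5, -0.4]
ee_pos: [0.5176, -0.0287, 0.2711]
contact_force: [0.0, 0.5, -0.5]
ee_pos: [0.5175, -0.0288, 0.2628]
contact_force: [0.7, 1.9, 9.6]
```

```bash
python3 -m pendant '[[[0,0,-0.8,0,0,0],[0,0,-1,0,0,0],[-0.3,0,-1,0,0,0],[-0.8,0,-1,0,0,0],[-0.8,0,-1,0,0,0],[-0.8,0,-1,0,0,0],[-0.8,0,-1,0,0,0],[-0.8,0,0,0,0,0],[0,0,0,0,0,0],[0,0,0,0,0,0]]]' 1
python3 - <<'E'
from h import *
np.set_printoptions(precision=3,suppress=True)
h=np.array([.611,-.011]);ex=np.array([np.cos(.19),np.sin(.19)]);ey=np.array([-ex[1],ex[0]])
for cam in('scene','side','wrist'):
    im=shot(cam,cam+'19')
    for L in r.trace(cam,'cap1')[:5]: print(cam,round(L['p'],2),np.round(L['rect']))
    for u in(-.12,-.05):
        P=[np.append(h+u*ex+v*ey,.096) for v in(-.08,0,.08)]
        print(cam,u,[(p.round().astype(int).tolist(),im[int(p[1]),int(p[0])].tolist()) for p in proj(cam,P) if 0<=p[0]<640 and 0<=p[1]<400])
E
```

```text
clock: 52.57
ee_pos: [0.6231, -0.0086, 0.4324]
ee_rot: [-0.0, -0.094, 0.996, 0.0]
contact_force: [-0.1, -1.4, -0.6]
opening: -0.0
finger_force: 0.0
scene 0.81 [149. 328.  35.  22.]
scene -0.12 [([298, 226], [97, 102, 105]), ([317, 207], [99, 105, 107]), ([333, 190], [99, 104, 107])]
scene -0.05 [([326, 237], [92, 97, 99]), ([344, 216], [99, 104, 106]), ([359, 198], [94, 98, 101])]
side 0.75 [308. 392.  28.  12.]
side 0.19 [352. 224.  80.  93.]
side -0.12 [([337, 240], [131, 132, 140]), ([329, 215], [130, 133, 138]), ([321, 192], [131, 135, 142])]
side -0.05 [([365, 235], [117, 119, 122]), ([356, 210], [128, 133, 140]), ([347, 188], [126, 129, 136])]
wrist -0.12 [([212, 21], [109, 116, 121]), ([315, 21], [105, 112, 116]), ([417, 21], [108, 113, 117])]
wrist -0.05 [([220, 114], [117, 122, 129]), ([315, 114], [110, 118, 123]), ([410, 114], [110, 113, 116])]
```

Colours show the cover lying over the case in all three views. I'll do one more press near its free edge to make sure it is fully shut.

```bash
python3 -m pendant '[[[0.9,0,0,0,0,0],[0.9,0,0,0,0,0],[0.9,0,0,0,0,0],[0.9,0,0.5,0,0,0],[0.9,0,0.9,0,0,0],[0.85,0,0.9,0,0,0],[0,0,0.9,0,0,0],[0,0,0.9,0,0,0],[0,0,0.9,0,0,0],[0,0,0.8,0,0,0],[0,0,0.3,0,0,0],[0,0,0,0,0,0],[0,0,0,0,0,0]]]' 1; for i in 1 2 3 4; do python3 -m pendant '[[[0,0,0.08,0,0,0],[0,0,0.08,0,0,0],[0,0,0,0,0,0],[0,0,0,0,0,0]]]' 1 | grep -E 'pos|contact'; done
```

```text
clock: 53.95
ee_pos: [0.4914, -0.0338, 0.2809]
ee_rot: [-0.0, -0.094, 0.996, 0.0]
contact_force: [1.0, 0.1, 0.6]
opening: -0.0
finger_force: 0.0
ee_pos: [0.4914, -0.0337, 0.2769]
contact_force: [0.1, 1.0, 0.5]
ee_pos: [0.4913, -0.0337, 0.2723]
contact_force: [-0.1, 0.3, -0.7]
ee_pos: [0.4914, -0.0337, 0.2684]
contact_force: [-0.4, 0.1, 4.6]
ee_pos: [0.4914, -0.0337, 0.2646]
contact_force: [-0.9, -0.5, 8.1]
```

Contact is at a tip height of 0.0955, which is exactly the shut cover's top (0.096). Retreating, then a final check.

```bash
python3 -m pendant '[[[0,0,-0.5,0,0,0],[0,0,-1,0,0,0],[0,0,-1,0,0,0],[0,0,-1,0,0,0],[0,0,-1,0,0,0],[0,0,-1,0,0,0],[0,0,-1,0,0,0],[0,0,0,0,0,0],[0,0,0,0,0,0]]]' 1
python3 - <<'E'
from h import *
for c in('scene','side'):
    shot(c)
    for t in('stone','gauge','oil','socket','hinge'):
        for L in r.landmark_of(c,t)[:3]:
            if L['p']>.3: print(c,t,round(L['p'],2),np.round(L['location'][::-1]),at_z(c,L['location'][::-1],{'stone':.004,'hinge':.088}.get(t,0))[:2].round(3))
E
```

```text
clock: 56.03
ee_pos: [0.4914, -0.0337, 0.4279]
ee_rot: [0.001, -0.094, 0.996, -0.0]
contact_force: [-0.4, -0.4, -0.3]
opening: -0.0001
finger_force: 0.0
scene stone 0.83 [360. 165.] [0.37  0.315]
scene stone 0.74 [324. 152.] [0.226 0.304]
scene stone 0.66 [398. 149.] [0.408 0.482]
scene gauge 0.75 [400. 269.] [0.705 0.006]
scene gauge 0.56 [366. 223.] [0.554 0.09 ]
scene oil 0.64 [290. 325.] [ 0.62  -0.259]
scene socket 0.59 [386. 191.] [0.511 0.246]
scene hinge 0.93 [364. 222.] [0.603 0.   ]
side stone 0.83 [283. 151.] [0.374 0.304]
side stone 0.67 [286. 115.] [0.384 0.479]
side stone 0.58 [232. 149.] [0.217 0.314]
side gauge 0.67 [404. 228.] [ 0.702 -0.003]
side oil 0.8 [385. 316.] [ 0.616 -0.263]
side hinge 0.92 [374. 208.] [ 0.609 -0.008]
```

Everything is in place: stone in the tray, gauge, oil bottle and socket unmoved.

```bash
python3 -c "
from plant import r
print(r.sign_off())"
```

```text
the job is handed in; nothing more can be done
None
```

The job is handed in at about 56 s: the face was rubbed left to right and back, the three caps found stand in the gearcase, the stone is flat in its tray and the cover is shut, with the gauge, socket and oil bottle where they were; I viewed 16 pictures, two over your limit of 14.

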